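# Put the microscope's optical parts back in their holders

## Robot

A 6-joint arm with a two-finger parallel gripper is mounted at the origin on the work surface. World frame = base frame: x ahead of the robot, y to its left, z up, the work surface at z = 0. Lengths are in m, angles in rad, forces in N, time in s.
With the tool pointing down it reaches from about 0.4 to 0.925 m from the base axis. Payload 12.5 kg.
Tool frame: the origin (TCP) lies midway between the tips of the shut fingers; the grasp point (between the pads) lies arm.pinch_z behind it (arm.pinch_z is the distance from the TCP to the grasp point, in m); z points along the fingers, y is the direction in which the jaws open and shut (so a half turn about z gives the same grasp; the last joint's range is limited). The gripper opens to 95 mm and grips with 3 to 60 N. Pads are 20 mm wide; open, the fingers measure 119 mm over their backs; the gripper's body (75 mm by 180 mm) begins 59 mm behind the grasp point.
Start: joints at [-0.106, 0.491, 1.559, -0, 1.092, -0.106], TCP at [0.625, 0, 0.215] pointing down, gripper open.
Joint ranges: [-3.1, 3.1], [-0.84, 2.19], [0.05, 2.79], [-1.13, 4.28], [0.06, 2.93], [-2.69, 2.69]. Speed limits (rad/s): [2.22, 2.22, 2.79, 3.14, 3.14, 3.14].

## Interface

Orientations are given as a unit quaternion [x, y, z, w].
In Python, from bench import arm, cams gives the robot as it stands.
- The arm moves only by the shell command python3 -m handwheel 'ROWS'. ROWS is JSON, a list of rows, each a list of 5 numbers: the finger opening in m, from 0 to 0.0951, then the shift along the tool's x, y, z in m, then the turn about the tool's z in rad. In form: [[claw, x, y, z, roll], ...]. A call has 1 to 20 rows; each row is the pose to reach, as a shift and turn from the pose commanded when the call began, along the tool's axes at that moment; what a row does not reach only later rows make up. A row lasts 1/10 s, in which the tool goes at most 50 mm and 8.59 degrees, less where a joint would pass 70% of its speed; a pose out of reach is approached as far as the arm can. A call with a gripper value outside its range is refused whole. The fingers move at their own pace and stop on an object; the grip force is fixed at half the most. Time passes only in rows, so rows that repeat a pose let the fingers close. It gives the time, the measured TCP pose, the force and the opening at its end, in the units of the state.
- arm.read_state(): the state, without advancing time (a new reading comes with each control period).
- cams.read_camera(name): name is "scene" or "side" or "wrist"; returns a dict with "frame" (480x640x3 uint8, blue, green, red), "fov_y" (degrees; the focal length in pixels is half the picture's height over the tangent of half this angle, whatever the lens; pixels are square), "cx", "cy" (the principal point, pixels), "D" ([k1, k2, p1, p2, k3] as OpenCV has them; the pictures are not rectified), "R" (3x3) and "t" (3): a world point X has camera coordinates R X + t. Camera axes: x right, y down, z forward; pixel columns grow to the right and rows downward; lengths in m; the calibration is good to about 2 mm. A picture is of the moment at which its call begins. There is no depth.
- arm.hand_in(): hands the job in, once; it reports no verdict.
The state is a dict: "t": time; "joint_pos": joint angles; "joint_vel": joint speeds; "tau": joint torques, N m; "position": TCP position; "tcp_rot": TCP orientation; "force": force on the tool from outside, world axes, zero at the start; "moment": the same for the moment, N m; "gripper_width": finger opening in m.
Only numpy, scipy, OpenCV 4.12 (cv2) and the standard library are available. Lean on these libraries where they do the work, as an engineer would, in place of code of your own. Each camera call takes 0.05 s, during which the arm holds its last target. There are 200 camera calls.

## Task

Put the five loose microscope parts away, each standing upright on the floor of the place made for it: the slim objective in the narrow round well of the aluminium rack, the wide objective in the rack's wide well, one filter cube in each of the tray's two bays (either way round), and the eyepiece in the round steel dish. Leave the cleaner bottle and the jar standing where they are.

Things in the scene. Friction and masses are not known exactly. Their poses are not given: they have to be found in the camera images.
- slim_objective: Slim microscope objective: upright steel cylinder 25 mm in diameter up to 42 mm above its foot, then tapering to a 12 mm nose with a lens; 55 mm high in all. Origin at the centre of its underside, z up. Loose, under 0.15 kg.
- wide_objective: Wide microscope objective: upright steel cylinder 44 mm in diameter up to 34 mm above its foot, then tapering to a 26 mm nose with a lens at 41 mm; 47 mm high in all. Origin at the centre of its underside, z up. Loose, under 0.26 kg.
- eyepiece: Eyepiece: upright black cylinder 36 mm in diameter and 45 mm high, with a steel band low on its side and a glass disc (27 mm) in its flat top. Origin at the centre of its underside, z up. Loose, under 0.13 kg.
- cube_a: Microscope filter cube: a matt black square block, 34 x 34 mm and 40 mm high, with an amber glass disc (20 mm) in a brass ring on its top. Origin at the centre of its underside, z up, x and y square to its sides. Loose, under 0.12 kg. The two cubes are the same kind. 
- cube_b: Microscope filter cube: a matt black square block, 34 x 34 mm and 40 mm high, with an amber glass disc (20 mm) in a brass ring on its top. Origin at the centre of its underside, z up, x and y square to its sides. Loose, under 0.12 kg. The two cubes are the same kind. 
- rack: Objective rack, fixed: aluminium block 78 mm (its x) by 150 mm (its y), 18 mm high, with two round wells 12 mm deep, their floors 6 mm above the table. The wide well, 60 mm in diameter, has its centre at y = -36 mm; the narrow well, 41 mm in diameter, at y = +37 mm (both x = 0). Origin at the centre of its underside, z up. The wide objective does not go into the narrow well.
- tray: Filter cube tray, fixed: grey plastic open tray 62 mm (its x) by 120 mm (its y), 16 mm high, walls and floor 4 mm thick, with a 4 mm dividing wall across the middle that makes two bays, each 54 x 54 mm inside, centred at y = +29 mm and y = -29 mm (x = 0). Origin at the centre of its underside, z up.
- dish: Eyepiece dish, fixed: round steel dish 72 mm in outer diameter, 64 mm inside, 16 mm high, its floor 4 mm above the table. Origin at the centre of its underside, z up.
- cleaner: Bystander, to be left alone: loose white bottle of lens cleaner with a black cap, 36 mm in diameter, 75 mm high, standing among the parts. Origin at the centre of its underside, z up.
- jar: Bystander, to be left alone: loose glass jar with a red lid, 48 mm in diameter, 55 mm high, standing among the parts. Origin at the centre of its underside, z up. All seven loose things start upright on the table (z = 0), in a loose curved row in front of the robot, in any order, at least 85 mm apart centre to centre; the three holders stand behind them in a row, in any order, their x axes within 0.25 rad of the world's.

How it is judged:
By the outcome, as a careful person would: the job done as asked, in the order asked, and still so for the second after the job is handed in, with the robot touching nothing.
It also fails if it takes over 120 s, if anything falls off the work surface, if the arm or the gripper's body presses on something with over 40 N, if the wrist force passes 120 N, or if a joint passes its speed limit or range.

## Working session

There is one attempt and no reset: what is moved stays moved. The work goes in short steps, Python scripts to look and compute and a shell command to move; the robot and the scene stay as the last step left them, time stands still between calls to the robot, and variables do not carry over. Pictures are saved under pics/ and viewed, about 12 in all and at most 16, crops included, and the job is handed in when it is done.

```bash
mkdir -p pics; cat > h.py <<'E'
import numpy as np, cv2
from bench import arm, cams
def K(c):
    f=240/np.tan(np.radians(c["fov_y"])/2); return np.array([[f,0,c["cx"]],[0,f,c["cy"]],[0,0,1]])
def ray(c,uv,z):
    p=cv2.undistortPoints(np.array([[uv]],float),K(c),np.array(c["D"],float)).ravel()
    R=np.array(c["R"]);t=np.array(c["t"]);o=-R.T@t;d=R.T@np.array([p[0],p[1],1])
    return o+d*(z-o[2])/d[2]
def proj(c,X):
    R=np.array(c["R"]);rv=cv2.Rodrigues(R)[0]
    return cv2.projectPoints(np.array(X,float).reshape(-1,1,3),rv,np.array(c["t"],float),K(c),np.array(c["D"],float))[0].reshape(-1,2)
E
python3 - <<'E'
from h import *
s=arm.read_state();print(s["position"],s["tcp_rot"],s["force"],arm.pinch_z)
for n in("scene","side","wrist"):
    c=cams.read_camera(n);cv2.imwrite(f"pics/{n}0.png",c["frame"])
    print(n,c["fov_y"],c["cx"],c["cy"],c["D"],-np.array(c["R"]).T@np.array(c["t"]),np.array(c["R"]).round(2).tolist())
E
```

```text
[6.24740630e-01 7.83538467e-05 2.14044741e-01] [ 7.07087573e-01  7.07125762e-01 -3.54431835e-04 -4.41458421e-04] [0.21263038 0.37192692 1.22749128] 0.0188
scene 51.468908645047655 315.39331252986204 238.50844758076042 [0.00617592 0.         0.         0.         0.        ] [ 1.01190044 -0.51773154  0.79631919] [[0.75, 0.66, 0.0], [0.49, -0.55, -0.68], [-0.44, 0.51, -0.73]]
side 42.222993477514976 318.4181642565399 246.42765000580667 [-0.15287798  0.          0.          0.          0.        ] [ 0.004773   -0.75164588  0.58940208] [[0.8, -0.6, -0.02], [-0.31, -0.39, -0.87], [0.52, 0.7, -0.5]]
wrist 67.3838828790797 312.63914949542215 239.23970513320887 [-0.04720364  0.          0.          0.          0.        ] [0.62387839 0.06879502 0.38399623] [[1.0, -0.0, -0.0], [-0.0, -0.97, 0.25], [-0.0, -0.25, -0.97]]
```

View pics/scene0.png

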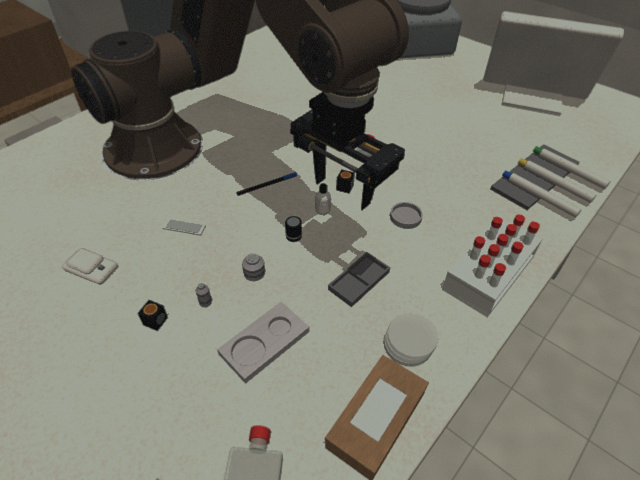

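View pics/side0.png

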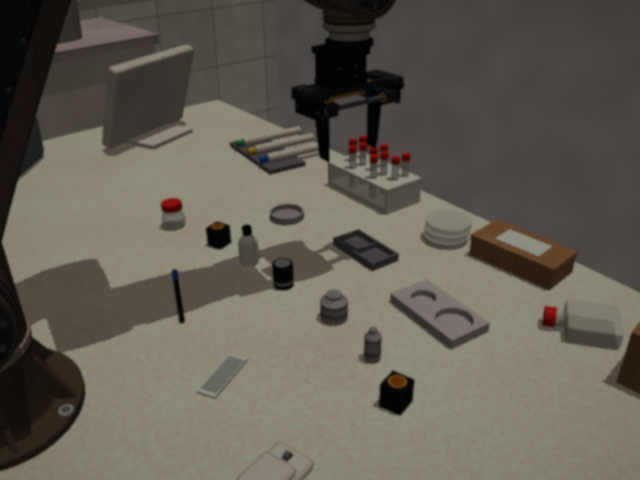

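View pics/wrist0.png

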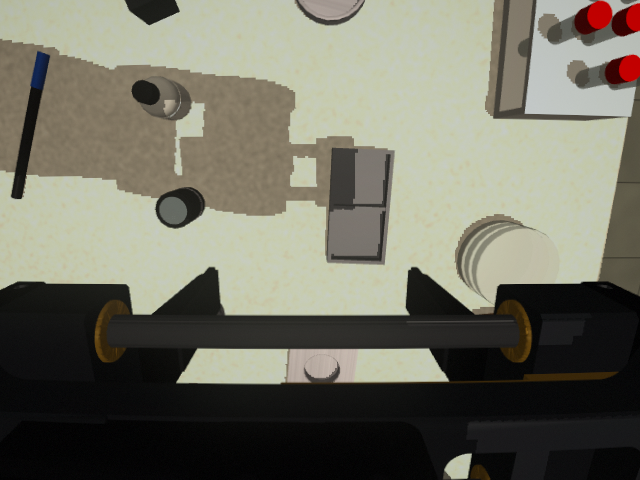

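Scene: slim objective top ≈(202,287), wide (253,258), cubes' amber (151,309) and (345,174), eyepiece (293,220), rack wells (280,325) narrow and (249,351) wide, dish (406,214), cleaner (323,187), jar hidden behind the gripper. In the side view the same things are at (373,330), (334,294), (397,381), (218,228), (283,263), (424,297), (457,316), (287,212), with the jar at (172,205). The wrist camera looks down, its columns running along world +x and its rows along -y.

```bash
python3 - <<'E'
from h import *
S=cams.read_camera("scene");D=cams.read_camera("side")
for n,z,a,b in [("slim",.055,(202,287),(373,330)),("wide",.047,(253,258),(334,293)),("cubeN",.04,(151,309),(397,381)),("cubeF",.04,(345,174),(218,227)),("eye",.045,(293,220),(283,263)),("nar",.018,(280,325),(424,297)),("widew",.018,(249,351),(457,316)),("dish",.016,(406,213),(287,212)),("cleaner",.075,(323,187),(247,229)),("jar",.055,(370,137),(172,204)),("tray",.016,(359,276),(365,248))]:
    print(n,ray(S,a,z)[:2].round(3),ray(D,b,z)[:2].round(3))
# tray + rack outlines, cubes, in crops
for nm,c,(x,y,w,h) in (("s",S,(130,140,300,240)),("d",D,(160,190,340,230))):
    cv2.imwrite(f"pics/crop_{nm}.png",cv2.resize(c["frame"][y:y+h,x:x+w],None,fx=2.3,fy=2.3,interpolation=cv2.INTER_CUBIC))
# low-saturation wrist? amber centroids
for c,n in((S,"scene"),(D,"side")):
    hsv=cv2.cvtColor(c["frame"],cv2.COLOR_BGR2HSV);m=cv2.inRange(hsv,(5,150,60),(20,255,255))
    k,l,st,ce=cv2.connectedComponentsWithStats(m)
    print(n,[(ce[i].round(1).tolist(),int(st[i,4]),ray(c,ce[i],.04)[:2].round(3).tolist()) for i in range(1,k) if 10<st[i,4]<400])
E
```

```text
slim [ 0.487 -0.232] [ 0.478 -0.235]
wide [ 0.501 -0.116] [ 0.5   -0.118]
cubeN [ 0.445 -0.32 ] [ 0.444 -0.322]
cubeF [0.472 0.211] [0.473 0.204]
eye [0.487 0.015] [0.491 0.009]
nar [ 0.635 -0.18 ] [ 0.633 -0.185]
widew [ 0.631 -0.255] [ 0.636 -0.254]
dish [0.642 0.219] [0.638 0.214]
cleaner [0.488 0.112] [0.479 0.104]
jar [0.44  0.349] [0.435 0.326]
tray [0.673 0.008] [ 0.665 -0.001]
scene [([345.5, 174.4], 40, [0.474, 0.211]), ([150.0, 308.4], 83, [0.443, -0.32])]
side [([217.3, 225.7], 59, [0.474, 0.21]), ([499.1, 227.2], 38, [0.887, -0.132]), ([481.5, 237.2], 31, [0.83, -0.137]), ([505.7, 248.2], 90, [0.833, -0.191]), ([548.6, 259.1], 192, [0.861, -0.263]), ([566.2, 256.8], 64, [0.893, -0.278]), ([637.2, 331.3], 28, [0.79, -0.473]), ([396.9, 380.9], 205, [0.444, -0.322])]
```

View pics/crop_s.png

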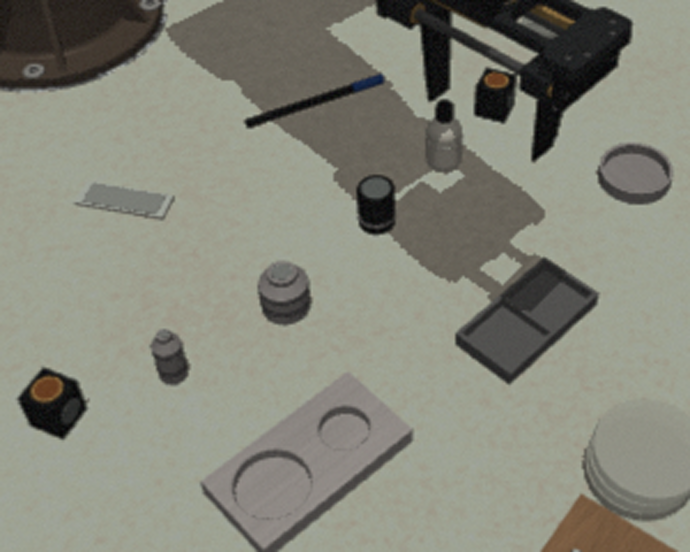

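Both views agree to about 1 cm, and the sizes and spacings fit. The crop shows the rack's y axis near world +y (narrow well at +y). I will go in the order asked, starting with a close look above the slim objective.

```bash
python3 -m handwheel '[[0.05,-0.05,-0.03,0.01,0],[0.05,-0.1,-0.06,0.03,0],[0.05,-0.14,-0.085,0.05,0],[0.05,-0.18,-0.11,0.06,0],[0.05,-0.22,-0.135,0.06,0],[0.05,-0.234,-0.141,0.06,0],[0.05,-0.234,-0.141,0.06,0],[0.05,-0.234,-0.141,0.06,0],[0.05,-0.234,-0.141,0.06,0]]'
python3 - <<'E'
from h import *
s=arm.read_state();print(s["t"],s["position"],s["tcp_rot"])
c=cams.read_camera("wrist");f=c["frame"].copy();cv2.imwrite("pics/w1.png",f)
print(proj(c,[[.484,-.234,.055]]),proj(c,[np.array(s["position"])]))
E
```

```text
t: 1.15
position: [0.4844, -0.2333, 0.1547]
tcp_rot: [0.707, 0.707, 0.0, 0.0]
force: [-0.6, 0.3, 0.2]
gripper_width: 0.0502
1.15 [ 0.48444487 -0.23331407  0.15473339] [7.06894264e-01 7.07319220e-01 1.07376659e-04 9.58919934e-05]
[[313.72687969 239.60589316]] [[315.09203707 287.57361897]]
```

View pics/w1.png

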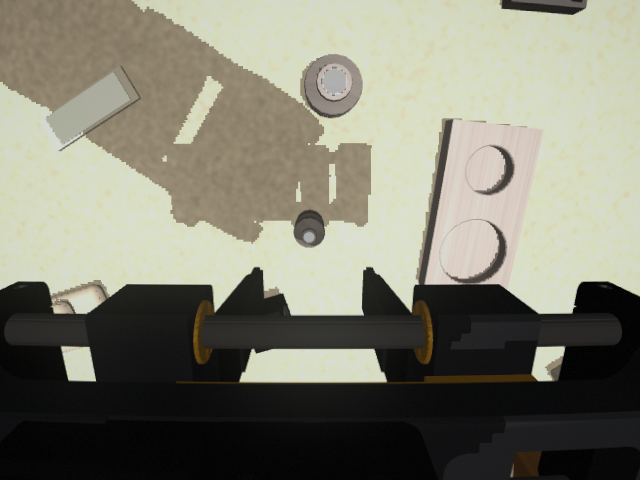

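The wrist view shows the slim nose at (309,237), the wide nose at (334,82), and the rack rims with the narrow well near (490,169) and the wide near (473,250). The slim part lies between the fingers.

```bash
python3 - <<'E'
from h import *
c=cams.read_camera("wrist")
for n,uv,z in [("slim",(309,237),.055),("wide",(334,82),.047),("nar",(489.5,169.5),.018),("widew",(472.5,250.5),.018)]: print(n,ray(c,uv,z).round(4))
a,b=ray(c,(489.5,169.5),.018),ray(c,(472.5,250.5),.018);print(np.linalg.norm(a-b))
E
```

```text
slim [ 0.4804 -0.2317  0.055 ]
wide [ 0.4986 -0.1183  0.047 ]
nar [ 0.6332 -0.1818  0.018 ]
widew [ 0.6263 -0.2533  0.018 ]
0.0718276819674279
```

```bash
python3 -m handwheel '[[0.05,0.0015,-0.004,0.045,0],[0.05,0.0015,-0.004,0.09,0],[0.05,0.0015,-0.004,0.12,0],[0.05,0.0015,-0.004,0.139,0],[0.05,0.0015,-0.004,0.139,0],[0.05,0.0015,-0.004,0.139,0],[0.015,0.0015,-0.004,0.139,0],[0.015,0.0015,-0.004,0.139,0],[0.015,0.0015,-0.004,0.139,0],[0.015,0.0015,-0.004,0.139,0],[0.015,0.0015,-0.004,0.139,0],[0.015,0.0015,-0.004,0.139,0]]'
```

```text
t: 2.45
position: [0.4803, -0.2326, 0.0162]
tcp_rot: [0.707, 0.707, 0.0, 0.001]
force: [0.5, 1.0, 6.7]
gripper_width: 0.0243
```

```bash
python3 -m handwheel '[[0.015,0,0,-0.03,0],[0.015,0,0,-0.07,0],[0.015,0.015,0.045,-0.08,0],[0.015,0.03,0.09,-0.08,0],[0.015,0.045,0.13,-0.08,0],[0.015,0.051,0.153,-0.08,0],[0.015,0.051,0.153,-0.08,0],[0.015,0.051,0.153,-0.08,0],[0.015,0.051,0.153,-0.045,0],[0.015,0.051,0.153,-0.03,0],[0.015,0.051,0.153,-0.03,0],[0.015,0.051,0.153,-0.03,0]]'
python3 - <<'E'
from h import *
s=arm.read_state();print(s["position"],s["gripper_width"])
c=cams.read_camera("wrist");cv2.imwrite("pics/w2.png",c["frame"][60:400,150:500])
E
```

```text
t: 3.65
position: [0.6327, -0.1819, 0.0461]
tcp_rot: [0.707, 0.707, -0.0, -0.0]
force: [-0.3, 0.7, -1.1]
gripper_width: 0.0245
[ 0.63274366 -0.18188507  0.04609027] 0.02452604609184697
```

View pics/w2.png

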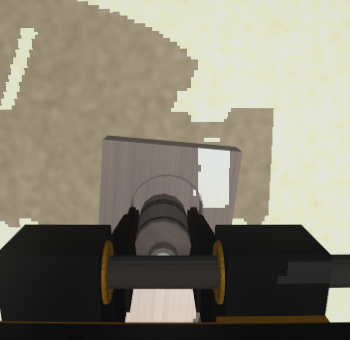

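The held objective hangs just above the narrow well, its rim visible round the part and left-right centred ((165,200) in the crop). Lowering, then releasing.

```bash
python3 -m handwheel '[[0.015,0,0,0.012,0],[0.015,0,0,0.02,0],[0.015,0,0,0.023,0],[0.015,0,0,0.023,0],[0.015,0,0,0.023,0],[0.035,0,0,0.023,0],[0.035,0,0,0.023,0],[0.035,0,0,0.023,0],[0.035,0,0,0.023,0],[0.035,0,0,-0.02,0],[0.035,0,0,-0.06,0],[0.06,0,0,-0.1,0],[0.06,0.03,-0.05,-0.11,0],[0.06,0.055,-0.1,-0.11,0],[0.06,0.0636,-0.134,-0.11,0],[0.06,0.0636,-0.134,-0.11,0],[0.06,0.0636,-0.134,-0.11,0]]'
python3 - <<'E'
from h import *
s=arm.read_state();print(s["position"],s["gripper_width"])
c=cams.read_camera("wrist");cv2.imwrite("pics/w3.png",c["frame"])
E
```

```text
t: 5.4
position: [0.499, -0.1179, 0.1565]
tcp_rot: [0.707, 0.707, 0.0, 0.001]
force: [-0.6, 0.5, -0.2]
gripper_width: 0.0602
[ 0.4990324  -0.11785038  0.15646284] 0.06023472709804828
```

View pics/w3.png

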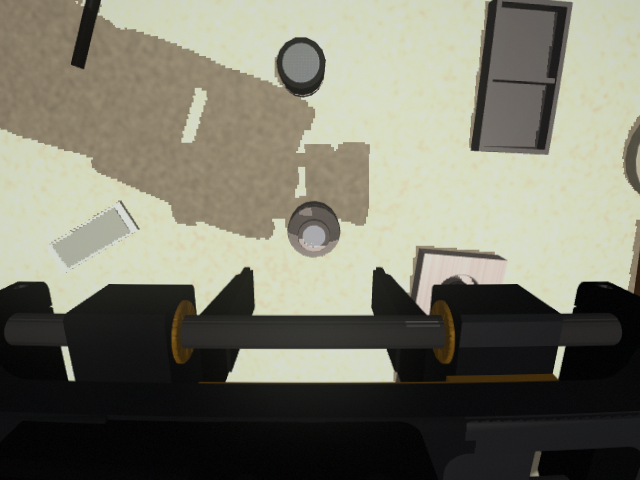

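The wide nose is at (314,236), the eyepiece glass at (302,62), and the tray's lower rim corners at (471,150) and (549,154), its divider from (492,80) to (557,83).

```bash
python3 - <<'E'
from h import *
c=cams.read_camera("wrist")
for n,uv,z in [("wide",(314,236),.047),("eye",(302,62),.045),("trBL",(471,150),.016),("trBR",(549,154),.016),("divL",(492,80),.016),("divR",(557,83),.016)]: print(n,ray(c,uv,z).round(4))
E
```

```text
wide [ 0.5    -0.1185  0.047 ]
eye [0.4912 0.0106 0.045 ]
trBL [ 0.633  -0.0513  0.016 ]
trBR [ 0.7019 -0.0538  0.016 ]
divL [0.6452 0.0047 0.016 ]
divR [0.7006 0.0038 0.016 ]
```

```bash
python3 -m handwheel '[[0.066,0,0.001,0.045,0],[0.066,0,0.001,0.09,0],[0.066,0,0.001,0.125,0],[0.066,0,0.001,0.142,0],[0.066,0,0.001,0.142,0],[0.066,0,0.001,0.142,0],[0.03,0,0.001,0.142,0],[0.03,0,0.001,0.142,0],[0.03,0,0.001,0.142,0],[0.03,0,0.001,0.142,0],[0.03,0,0.001,0.142,0],[0.03,0,0.001,0.142,0]]'
```

```text
t: 6.7
position: [0.5004, -0.118, 0.0144]
tcp_rot: [0.707, 0.707, 0.0, 0.001]
force: [-0.3, -0.9, 7.2]
gripper_width: 0.0433
```

```bash
python3 -m handwheel '[[0.03,0,0,-0.03,0],[0.03,0,0,-0.07,0],[0.03,-0.045,0.01,-0.08,0],[0.03,-0.09,0.03,-0.08,0],[0.03,-0.12,0.065,-0.08,0],[0.03,-0.1355,0.1,-0.08,0],[0.03,-0.1355,0.126,-0.08,0],[0.03,-0.1355,0.126,-0.08,0],[0.03,-0.1355,0.126,-0.08,0],[0.03,-0.1355,0.126,-0.045,0],[0.03,-0.1355,0.126,-0.028,0],[0.03,-0.1355,0.126,-0.028,0],[0.03,-0.1355,0.126,-0.028,0]]'
python3 - <<'E'
from h import *
s=arm.read_state();print(s["position"],s["gripper_width"])
c=cams.read_camera("wrist");a=c["frame"][60:400,150:500]
S=cams.read_camera("scene")["frame"][280:400,200:330]
cv2.imwrite("pics/w4.png",np.hstack([a,cv2.resize(S,(368,340),interpolation=cv2.INTER_CUBIC)]))
E
```

```text
t: 8.0
position: [0.6257, -0.2533, 0.0423]
tcp_rot: [0.707, 0.707, -0.0, -0.0]
force: [-0.3, 0.0, -1.6]
gripper_width: 0.0437
[ 0.62566293 -0.25332988  0.04225654] 0.043678276856128455
```

View pics/w4.png

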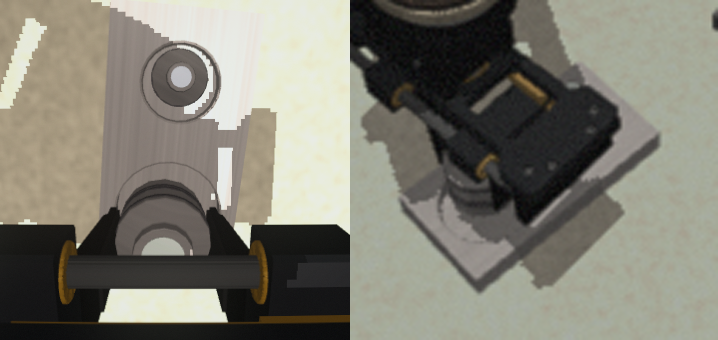

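The slim objective stands upright in its well, and the wide one is over its own well, within 2-3 mm of centre. Lowering, releasing, then on to the near cube.

```bash
python3 -m handwheel '[[0.03,0,0.001,0.01,0],[0.03,0,0.001,0.018,0],[0.03,0,0.001,0.0205,0],[0.03,0,0.001,0.0205,0],[0.03,0,0.001,0.0205,0],[0.052,0,0.001,0.0205,0],[0.052,0,0.001,0.0205,0],[0.052,0,0.001,0.0205,0],[0.052,0,0.001,0.0205,0],[0.052,0,0.001,-0.02,0],[0.06,0,0.001,-0.06,0],[0.06,0,0,-0.1,0],[0.06,-0.015,-0.04,-0.113,0],[0.06,-0.03,-0.085,-0.113,0],[0.06,-0.045,-0.13,-0.113,0],[0.06,-0.068,-0.175,-0.113,0],[0.06,-0.068,-0.182,-0.113,0],[0.06,-0.068,-0.182,-0.113,0],[0.06,-0.068,-0.182,-0.113,0]]'
python3 - <<'E'
from h import *
s=arm.read_state();print(s["position"],s["gripper_width"])
c=cams.read_camera("wrist");cv2.imwrite("pics/w5.png",c["frame"])
E
```

```text
t: 10.0
position: [0.445, -0.3213, 0.1549]
tcp_rot: [0.707, 0.707, 0.0, 0.0]
force: [0.5, -0.6, 0.6]
gripper_width: 0.06
[ 0.44495168 -0.32134489  0.15490017] 0.059963820512420045
```

View pics/w5.png

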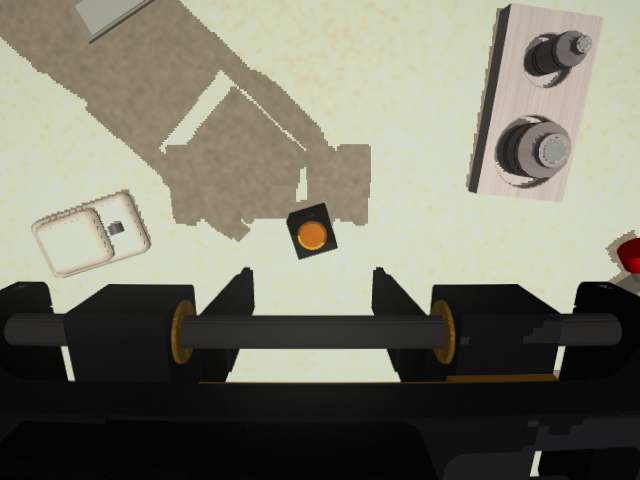

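Both objectives stand upright in their wells. The cube's disc is at (312,236); its lower edge runs from (300,258) to (337,246), so its yaw is about +0.31 rad in world axes.

```bash
python3 - <<'E'
from h import *
c=cams.read_camera("wrist");m=cv2.inRange(cv2.cvtColor(c["frame"],cv2.COLOR_BGR2HSV),(5,150,100),(20,255,255))
m[:150]=0;m[300:]=0;k,l,st,ce=cv2.connectedComponentsWithStats(m);i=1+st[1:,4].argmax();print(ce[i],st[i],ray(c,ce[i],.04).round(4))
a,b,d=[ray(c,p,.04) for p in((300,258),(337,246),(288,217))];print(np.linalg.norm(b-a),np.arctan2(*(b-a)[1::-1]),np.linalg.norm(d-a))
E
```

```text
[311.70557491 234.36062718] [297 222  29  26 574] [ 0.4432 -0.3213  0.04  ]
0.03213650640082847 0.32668920622586756 0.035725463344159686
```

```bash
python3 -m handwheel '[[0.058,0,-0.002,0.04,-0.12],[0.058,0,-0.002,0.07,-0.24],[0.058,0,-0.002,0.08,-0.32],[0.058,0,-0.002,0.085,-0.32],[0.058,0,-0.002,0.11,-0.32],[0.058,0,-0.002,0.13,-0.32],[0.058,0,-0.002,0.14,-0.32],[0.058,0,-0.002,0.14,-0.32],[0.058,0,-0.002,0.14,-0.32],[0.02,0,-0.002,0.14,-0.32],[0.02,0,-0.002,0.14,-0.32],[0.02,0,-0.002,0.14,-0.32],[0.02,0,-0.002,0.14,-0.32],[0.02,0,-0.002,0.14,-0.32],[0.02,0,-0.002,0.14,-0.32]]'
```

```text
t: 11.6
position: [0.4422, -0.3215, 0.0151]
tcp_rot: [0.585, 0.811, -0.0, 0.0]
force: [-0.6, 1.0, 6.3]
gripper_width: 0.034
```

```bash
python3 -m handwheel '[[0.02,0,0,-0.04,0],[0.02,0,0,-0.08,0],[0.02,0.02,0.03,-0.11,0.1],[0.02,0.05,0.07,-0.12,0.2],[0.02,0.08,0.11,-0.12,0.32],[0.02,0.105,0.15,-0.12,0.32],[0.02,0.13,0.19,-0.12,0.32],[0.02,0.155,0.23,-0.12,0.32],[0.02,0.18,0.27,-0.12,0.32],[0.02,0.209,0.311,-0.12,0.32],[0.02,0.209,0.311,-0.12,0.32],[0.02,0.209,0.311,-0.12,0.32],[0.02,0.209,0.311,-0.12,0.32]]'
python3 - <<'E'
from h import *
s=arm.read_state();print(s["position"],s["tcp_rot"],s["gripper_width"])
c=cams.read_camera("wrist");cv2.imwrite("pics/w6.png",c["frame"])
E
```

```text
t: 12.9
position: [0.6708, -0.0258, 0.1343]
tcp_rot: [0.707, 0.707, -0.0, -0.0]
force: [-0.4, -0.5, -0.9]
gripper_width: 0.0335
[ 0.67081751 -0.02581505  0.13433047] [ 7.07275930e-01  7.06937428e-01 -3.60379219e-04 -3.19043637e-04] 0.03345326054513796
```

View pics/w6.png

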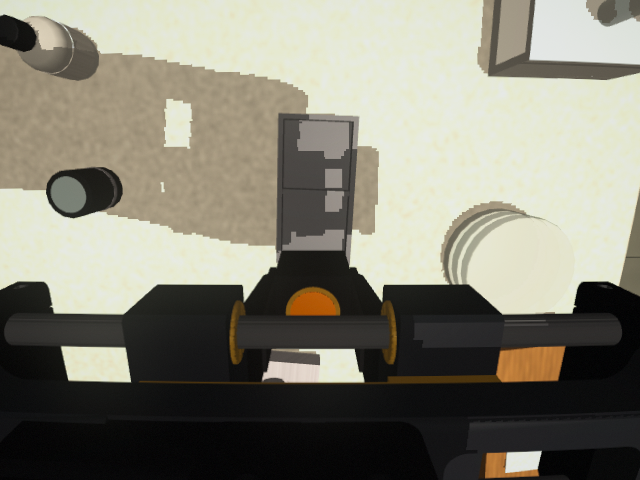

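The tray's far rim corners are at (278,114) and (358,117), its divider from (282,188) to (352,190) (inner faces), and the cube is held level.

```bash
python3 - <<'E'
from h import *
c=cams.read_camera("wrist")
for uv in [(278,114),(358,117),(282.5,188),(352,190),(317,189)]: print(uv,ray(c,uv,.016).round(4))
E
```

```text
(278, 114) [0.6432 0.0674 0.016 ]
(358, 117) [0.7043 0.0651 0.016 ]
(282.5, 188) [0.6454 0.0109 0.016 ]
(352, 190) [0.701  0.0092 0.016 ]
(317, 189) [0.673 0.01  0.016]
```

```bash
python3 -m handwheel '[[0.02,0.004,0,0.04,0],[0.02,0.004,0,0.08,0],[0.02,0.004,0,0.1,0],[0.02,0.004,0,0.1145,0],[0.02,0.004,0,0.1145,0],[0.02,0.004,0,0.1145,0],[0.046,0.004,0,0.1145,0],[0.046,0.004,0,0.1145,0],[0.046,0.004,0,0.1145,0],[0.046,0.004,0,0.1145,0],[0.046,0.004,0,0.08,0],[0.046,0.004,0,0.035,0],[0.06,0.004,0,-0.01,0],[0.06,0.01,-0.005,-0.02,0]]'
python3 -m handwheel '[[0.06,0.03,-0.03,0,0],[0.06,0.06,-0.06,0,0],[0.06,0.09,-0.09,0,0],[0.06,0.12,-0.12,0,0],[0.06,0.15,-0.15,0,0],[0.06,0.18,-0.18,0,0],[0.06,0.21,-0.192,0,0],[0.06,0.226,-0.192,0,0],[0.06,0.226,-0.192,0,0],[0.06,0.226,-0.192,0,0]]'
python3 - <<'E'
from h import *
c=cams.read_camera("wrist");cv2.imwrite("pics/w7.png",c["frame"])
m=cv2.inRange(cv2.cvtColor(c["frame"],cv2.COLOR_BGR2HSV),(5,150,100),(20,255,255))
m[:150]=0;m[300:]=0;k,l,st,ce=cv2.connectedComponentsWithStats(m);i=1+st[1:,4].argmax();print(ce[i],st[i],ray(c,ce[i],.04).round(4))
E
```

```text
t: 14.4
position: [0.6685, -0.0157, 0.1601]
tcp_rot: [0.707, 0.707, 0.002, 0.003]
force: [-0.8, 0.5, 0.5]
gripper_width: 0.0567
t: 15.4
position: [0.4743, 0.2107, 0.1544]
tcp_rot: [0.707, 0.707, -0.0, 0.0]
force: [0.0, -0.5, 1.1]
gripper_width: 0.0601
[312.1188455  235.87266553] [298 223  29  27 589] [0.4725 0.2093 0.04  ]
```

View pics/w7.png

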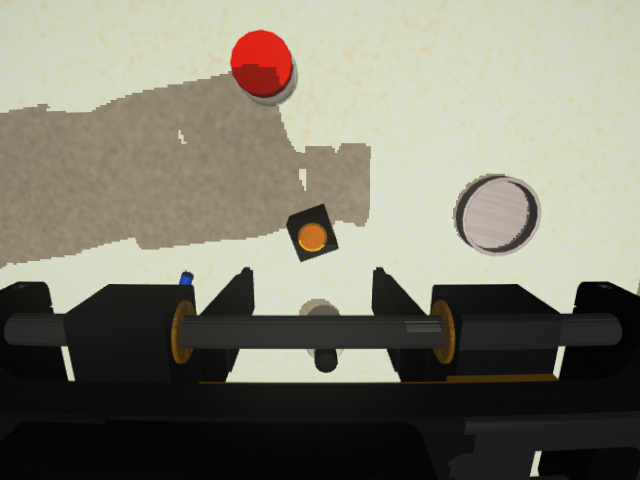

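The cube's disc is at (312,236) and its lower edge runs (302,261)–(338,248), a yaw of about +0.33. The dish rim is centred near (502,215), and the cleaner and jar are clear.

```bash
python3 - <<'E'
from h import *
c=cams.read_camera("wrist")
for uv in [(502,215),(459,213),(540,213),(502,176),(502,255)]: print(uv,ray(c,uv,.016).round(4))
E
python3 -m handwheel '[[0.058,-0.001,-0.002,0.04,-0.12],[0.058,-0.001,-0.002,0.07,-0.24],[0.058,-0.001,-0.002,0.08,-0.33],[0.058,-0.001,-0.002,0.085,-0.33],[0.058,-0.001,-0.002,0.11,-0.33],[0.058,-0.001,-0.002,0.13,-0.33],[0.058,-0.001,-0.002,0.139,-0.33],[0.058,-0.001,-0.002,0.139,-0.33],[0.058,-0.001,-0.002,0.139,-0.33],[0.02,-0.001,-0.002,0.139,-0.33],[0.02,-0.001,-0.002,0.139,-0.33],[0.02,-0.001,-0.002,0.139,-0.33],[0.02,-0.001,-0.002,0.139,-0.33],[0.02,-0.001,-0.002,0.139,-0.33],[0.02,-0.001,-0.002,0.139,-0.33]]'
```

```text
(502, 215) [0.6398 0.2219 0.016 ]
(459, 213) [0.601  0.2236 0.016 ]
(540, 213) [0.6741 0.2238 0.016 ]
(502, 176) [0.6355 0.2559 0.016 ]
(502, 255) [0.6446 0.1851 0.016 ]
t: 17.0
position: [0.4727, 0.2099, 0.016]
tcp_rot: [0.581, 0.814, 0.0, 0.0]
force: [-0.8, -0.3, 5.7]
gripper_width: 0.0336
```

```bash
python3 -m handwheel '[[0.02,0,0,-0.04,0],[0.02,0,0,-0.08,0],[0.02,-0.02,0.02,-0.11,0.1],[0.02,-0.06,0.04,-0.12,0.2],[0.02,-0.1,0.06,-0.12,0.33],[0.02,-0.14,0.08,-0.12,0.33],[0.02,-0.18,0.1,-0.12,0.33],[0.02,-0.21,0.12,-0.12,0.33],[0.02,-0.229,0.133,-0.12,0.33],[0.02,-0.229,0.133,-0.12,0.33],[0.02,-0.229,0.133,-0.12,0.33],[0.02,-0.229,0.133,-0.12,0.33]]'
python3 - <<'E'
from h import *
s=arm.read_state();print(s["position"],s["tcp_rot"],s["gripper_width"])
c=cams.read_camera("wrist");S=cams.read_camera("side")["frame"][210:290,310:420]
cv2.imwrite("pics/w8.png",np.hstack([c["frame"][50:400,150:500],cv2.resize(S,(440,350),interpolation=cv2.INTER_CUBIC)]))
E
```

```text
t: 18.2
position: [0.6716, 0.037, 0.1355]
tcp_rot: [0.707, 0.707, -0.0, -0.0]
force: [0.2, 0.2, -0.8]
gripper_width: 0.0334
[0.67163291 0.03700906 0.1354889 ] [ 7.06874937e-01  7.07338398e-01 -2.87110892e-04 -3.63184629e-04] 0.033438922653186716
```

View pics/w8.png

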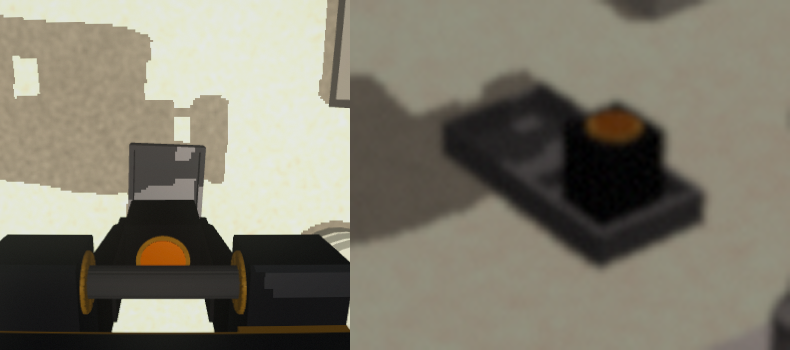

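The first cube sits level inside its bay, and the far bay is empty under the held cube. Placing the second, then on to the eyepiece.

```bash
python3 -m handwheel '[[0.02,0,0.001,0.04,0],[0.02,0,0.001,0.08,0],[0.02,0,0.001,0.1,0],[0.02,0,0.001,0.1145,0],[0.02,0,0.001,0.1145,0],[0.02,0,0.001,0.1145,0],[0.046,0,0.001,0.1145,0],[0.046,0,0.001,0.1145,0],[0.046,0,0.001,0.1145,0],[0.046,0,0.001,0.1145,0],[0.046,0,0.001,0.08,0],[0.046,0,0.001,0.035,0],[0.06,0,0.001,-0.01,0],[0.06,-0.01,-0.03,-0.02,0]]'
python3 -m handwheel '[[0.06,-0.005,-0.045,0,0],[0.06,-0.01,-0.09,0,0],[0.06,-0.016,-0.13,0,0],[0.06,-0.016,-0.15,0,0],[0.06,-0.016,-0.15,0,0],[0.06,-0.016,-0.15,0,0],[0.06,-0.016,-0.15,0,0]]'
python3 - <<'E'
from h import *
c=cams.read_camera("wrist");cv2.imwrite("pics/w9.png",c["frame"])
E
```

```text
t: 19.7
position: [0.6461, 0.0267, 0.1607]
tcp_rot: [0.707, 0.707, 0.003, 0.004]
force: [-0.1, 0.4, -1.1]
gripper_width: 0.0567
t: 20.4
position: [0.4937, 0.0103, 0.1558]
tcp_rot: [0.707, 0.707, 0.0, 0.0]
force: [-0.5, -0.7, 0.6]
gripper_width: 0.0599
```

View pics/w9.png

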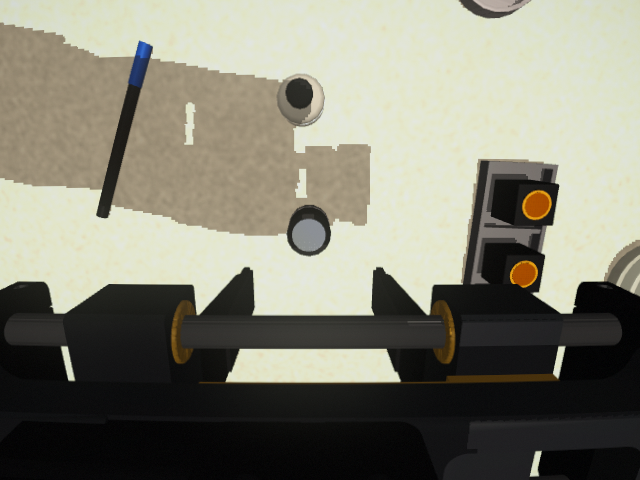

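Both cubes stand in their bays. The eyepiece's glass is centred at (309,235).

```bash
python3 - <<'E'
from h import *
print(ray(cams.read_camera("wrist"),(309,235),.045))
E
python3 -m handwheel '[[0.06,0,-0.002,0.04,0],[0.06,0,-0.002,0.08,0],[0.06,0,-0.002,0.1,0],[0.06,0,-0.002,0.1,0]]'
```

```text
[0.48944101 0.01059316 0.045     ]
t: 20.9
position: [0.4898, 0.0104, 0.0532]
tcp_rot: [0.707, 0.707, -0.001, -0.002]
force: [0.1, -0.5, 0.1]
gripper_width: 0.06
```

```bash
python3 -m handwheel '[[0.06,0,-0.001,0.025,0],[0.06,0,-0.001,0.039,0],[0.06,0,-0.001,0.039,0],[0.06,0,-0.001,0.039,0],[0.02,0,-0.001,0.039,0],[0.02,0,-0.001,0.039,0],[0.02,0,-0.001,0.039,0],[0.02,0,-0.001,0.039,0],[0.02,0,-0.001,0.039,0],[0.02,0,-0.001,0.039,0]]'
```

```text
t: 21.9
position: [0.4897, 0.0103, 0.017]
tcp_rot: [0.707, 0.707, 0.0, 0.0]
force: [-0.3, 1.3, 6.6]
gripper_width: 0.0342
```

```bash
python3 -m handwheel '[[0.02,0,0,-0.04,0],[0.02,0,0,-0.08,0],[0.02,0,0.02,-0.1,0],[0.02,0.02,0.06,-0.1,0],[0.02,0.05,0.1,-0.1,0],[0.02,0.085,0.13,-0.1,0],[0.02,0.13,0.148,-0.1,0],[0.02,0.175,0.148,-0.1,0],[0.02,0.211,0.148,-0.1,0],[0.02,0.211,0.148,-0.1,0],[0.02,0.211,0.148,-0.07,0],[0.02,0.211,0.148,-0.035,0],[0.02,0.211,0.148,-0.03,0],[0.02,0.211,0.148,-0.03,0],[0.02,0.211,0.148,-0.03,0]]'
python3 - <<'E'
from h import *
s=arm.read_state();print(s["position"],s["tcp_rot"],s["gripper_width"])
c=cams.read_camera("wrist");S=cams.read_camera("side")["frame"][170:250,240:340]
cv2.imwrite("pics/w10.png",np.hstack([c["frame"][50:400,150:500],cv2.resize(S,(438,350),interpolation=cv2.INTER_CUBIC)]))
E
```

```text
t: 23.4
position: [0.6383, 0.221, 0.0481]
tcp_rot: [0.707, 0.707, 0.001, 0.0]
force: [-0.0, -1.2, -0.4]
gripper_width: 0.0348
[0.63828969 0.22101112 0.04811342] [7.07268925e-01 7.06944093e-01 7.08601174e-04 4.64208038e-04] 0.03477369307963807
```

View pics/w10.png

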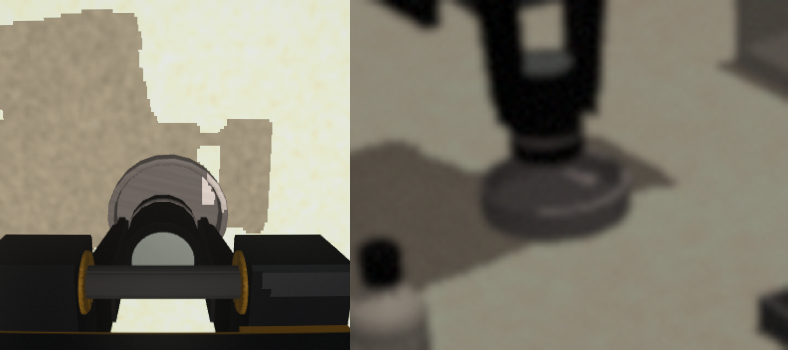

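The eyepiece hangs within about 2 mm of the dish's centre. Lowering, releasing and rising clear.

```bash
python3 -m handwheel '[[0.02,0,0.001,0.012,0],[0.02,0,0.001,0.022,0],[0.02,0,0.001,0.026,0],[0.02,0,0.001,0.026,0],[0.02,0,0.001,0.026,0],[0.048,0,0.001,0.026,0],[0.048,0,0.001,0.026,0],[0.048,0,0.001,0.026,0],[0.048,0,0.001,0.026,0],[0.048,0,0.001,-0.02,0],[0.048,0,0.001,-0.06,0],[0.06,0,0,-0.1,0],[0.06,0,-0.04,-0.14,0],[0.06,-0.04,-0.08,-0.17,0],[0.06,-0.06,-0.12,-0.17,0],[0.06,-0.06,-0.16,-0.17,0],[0.06,-0.06,-0.18,-0.17,0],[0.06,-0.06,-0.18,-0.17,0]]'
python3 - <<'E'
from h import *
S=cams.read_camera("scene");D=cams.read_camera("side");W=cams.read_camera("wrist")
cv2.imwrite("pics/end.png",np.hstack([cv2.resize(S["frame"][130:390,160:440],(400,371),interpolation=cv2.INTER_CUBIC),cv2.resize(D["frame"][170:400,150:500],(400,371),interpolation=cv2.INTER_CUBIC)]))
cv2.imwrite("pics/endw.png",W["frame"])
E
```

```text
t: 25.3
position: [0.4554, 0.1611, 0.2174]
tcp_rot: [0.707, 0.707, 0.0, 0.0]
force: [-0.1, 0.1, -0.8]
gripper_width: 0.0601
```

View pics/end.png

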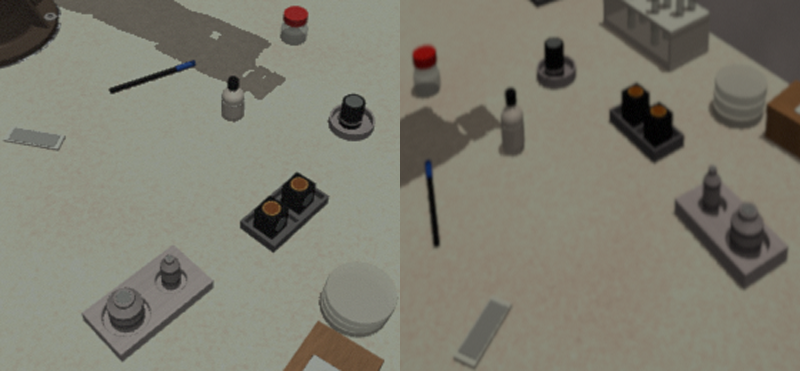

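All five parts stand upright in their places in both views (rack, tray and dish), the bottle and jar are where they were, and the gripper is clear.

```bash
python3 -c "
from bench import arm
print(arm.hand_in())"
```

```text
the job is handed in; nothing more can be done
None
```

All five parts are in their places, and I handed the job in with the clock at about 25 s. I placed them in the order you listed: slim objective, wide objective, the two cubes, then the eyepiece.

- **Placing:** In the last scene and side pictures all five stand upright in their wells, bays and dish. The bottle and jar stand where they were, judged by eye. The gripper was open and clear of everything.
- **Forces:** Every force reading at the end of a move stayed under 8 N.
- **Checks that disagreed:**
  - The first estimates from the two fixed cameras differed by up to about 1 cm. For the jar, partly hidden behind the gripper, it was about 2 cm. I used close wrist-camera looks for every grasp.
  - Two readings of the tray's centre differed by about 4 mm, which is within the bays' 10 mm clearance.
  - The fingers closed to 34 mm on the 36 mm eyepiece, slightly less than expected. It still held and was placed normally.

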